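Clamp the plate rail onto a shelf, spaced out by a locked tape measure

TASK

The new plate rail is to be clamped to the shelf for gluing: set the loose dark rail on the shelf board, upright and tight against its low back lip with the ends flush. Hook the tape measure over the board's left end, draw it out along the board in front of the rail until the red 25 cm mark is well clear of the case, and leave it standing there on the board, locked with its red button. Only then take all the spring clamps from the tote and clip each upright over lip and rail together, each at a red mark of its own on the tape (4, 11, 18 and 25 cm from the left end; any of them if there are only three clamps); do not shift the mugs.

Things in the scene. Friction and masses are not known exactly. Their poses are not given: they have to be found in the camera images.
- shelf: pale wooden shelf board lying fixed on the worktop, 150 mm (x) by 360 mm (y), 18 mm thick. Origin at the centre of its underside; x points away from the robot to the back lip, y along the board to its left end (y = +180 mm), z up. The lip, 8 mm thick, stands along the whole back edge (x = 67 to 75 mm), its top 38 mm above the worktop (20 mm above the board)
- rail_seat (a point): where the centre of the rail comes when it is home: 59 mm behind the board's centre line, half-way along, 34 mm above the worktop; axes as the shelf
- left_end (a point): top edge of the board's left end face, 22 mm to the robot's side of the board's centre line, a good line for the tape; axes as the shelf
- mark0 (a point): on the shelf 40 mm from the board's left end: point midway through lip plus seated rail (63 mm behind the centre line), at the height of the lip's top; axes as the shelf
- mark1 (a point): the same, 110 mm from the left end
- mark2 (a point): the same, 180 mm from the left end
- mark3 (a point): the same, 250 mm from the left end
- rail: loose dark wooden rail, 16 mm thick (x), 360 mm long (y), 32 mm high (z), 0.12 kg. Origin at its centre. It starts on the worktop on the robot's side of the shelf. Held by its top 11 mm it can be set down right at the lip with the fingertips passing above the lip
- tape_mid (a point): yellow tape measure standing upright, 0.5 kg: case 38 mm thick (x), 80 mm long (y), 61 mm high, rubber sole. Point: centre of the case, 31 mm above the sole; y out of the mouth along the blade, z up. The 19 mm wide blade runs 11 mm above the sole and pulls back with about 1.5 N when drawn out; set down on wood and let go, the case stays put by friction
- tape_mouth (a point): front face of the case at the blade, 40 mm ahead of the case's centre, 11 mm above its sole; axes as tape_mid
- hook_face (a point): inner face of the steel end hook (19 mm wide, 1.6 mm thick), which bears on the edge. Its y in tape_mouth's axes is the blade drawn out: 1.5 mm wound in, 279 mm at most. Point 2.5 mm above the hook's lower end. The hook is sprung down: level with the sole while the tape stands on a surface, its lower end 8 mm below the sole once it hangs free
- tape_lock (a joint): red lock button on top of the case: 0 free, 0.005 pressed fully down (m). It takes 7 to 10 N to push it down (press with about 15 N), stays where it is left and brakes the blade when down
- lock_top (a point): centre of the red lock button's top, 16 mm ahead of the case's centre and 69 mm above the sole (64 mm when pressed); the button is 16 mm by 20 mm
- clamp0: spring clamp like a big clothes peg, steel, orange tips, 24 mm wide (y), 65 g: two levers on a pin, handles up, jaws down. Origin on the pin; y along the pin; body = lever on its -x side, leans up to 0.33 rad as jaws open. Orange rolls 10 mm thick: handle rolls 46 mm above the pin, jaw rolls 38 mm below. Starts upright, jaws astride the tote's near wall, pin 76 mm up. None if absent
- clamp1: spring clamp like clamp0 (None if absent). Of every clamp: the handle rolls' outer sides are 56 mm apart when it sits on the 8 mm tote wall, about 35 mm on the 24 mm of lip plus rail, about 24 mm squeezed home to its stop, the jaws then being about 31 mm apart
- clamp2: spring clamp like clamp0 (None if absent). Of every clamp: a spring of 0.3 to 0.46 N m shuts the jaws, so it takes 6.5 N on each handle to start opening and 9 N to hold it wide open
- clamp3: spring clamp like clamp0 (None if absent)
- tote: fixed open plywood tote, 120 mm (x) by 220 mm (y), 70 mm high, walls 8 mm; origin at the centre of its underside, x away from the robot. The clamps hang on its near wall (middle of the wall 56 mm toward the robot from the origin)
- mug: striped mug, 83 mm wide, 100 mm high, at the right back; origin under it
- cup: white mug, 87 mm wide, 88 mm high, at the far left; origin under it

How it is judged (in metres and radians):
On the way, in this order (a step that is already met when the one before it is completed fails the run):
1. with no clamp on the shelf yet, the tape's hook bears on the board's left end and the blade is drawn out past the 25 cm mark, lock still free (y of hook_face in the frame of left_end between -0.002 and 0.005 m and z of hook_face in the frame of left_end below -0.0005 m and x of hook_face in the frame of left_end between -0.04 and 0.05 m and y of hook_face in the frame of tape_mouth above 0.262 m and contact force between each of clamp0, clamp1, clamp2, clamp3 and shelf below 0.5 N and value of joint tape_lock below 0.002 m), for 0.2 s.
2. the tape is locked, still hooked and drawn out, and no clamp is on the shelf yet (y of hook_face in the frame of left_end between -0.002 and 0.005 m and z of hook_face in the frame of left_end below -0.0005 m and x of hook_face in the frame of left_end between -0.04 and 0.05 m and y of hook_face in the frame of tape_mouth above 0.262 m and value of joint tape_lock above 0.004 m and contact force between each of clamp0, clamp1, clamp2, clamp3 and shelf below 0.5 N), for 0.2 s.
3. the rail is home and every clamp present grips lip and rail at a mark of its own (x of rail in the frame of rail_seat between -0.004 and 0.003 m and y of rail in the frame of rail_seat between -0.01 and 0.01 m and z of rail in the frame of rail_seat between -0.003 and 0.004 m and angle between the y axis of rail and the y axis of shelf, either way round below 0.03 rad and angle between rail's own z axis and vertical below 0.08 rad and contact force between each of clamp0, clamp1, clamp2, clamp3 and rail above 2 N and contact force between each of clamp0, clamp1, clamp2, clamp3 and shelf above 2 N and angle between each of clamp0, clamp1, clamp2, clamp3's own z axis and vertical below 0.55 rad and (y of clamp0 in the frame of mark0 between -0.016 and 0.016 m or y of clamp0 in the frame of mark1 between -0.016 and 0.016 m or y of clamp0 in the frame of mark2 between -0.016 and 0.016 m or y of clamp0 in the frame of mark3 between -0.016 and 0.016 m) and (y of clamp1 in the frame of mark0 between -0.016 and 0.016 m or y of clamp1 in the frame of mark1 between -0.016 and 0.016 m or y of clamp1 in the frame of mark2 between -0.016 and 0.016 m or y of clamp1 in the frame of mark3 between -0.016 and 0.016 m) and (y of clamp2 in the frame of mark0 between -0.016 and 0.016 m or y of clamp2 in the frame of mark1 between -0.016 and 0.016 m or y of clamp2 in the frame of mark2 between -0.016 and 0.016 m or y of clamp2 in the frame of mark3 between -0.016 and 0.016 m) and (y of clamp3 in the frame of mark0 between -0.016 and 0.016 m or y of clamp3 in the frame of mark1 between -0.016 and 0.016 m or y of clamp3 in the frame of mark2 between -0.016 and 0.016 m or y of clamp3 in the frame of mark3 between -0.016 and 0.016 m) and distance between each of clamp1, clamp2, clamp3 and clamp0 above 0.05 m and distance between each of clamp2, clamp3 and clamp1 above 0.05 m and distance between clamp3 and clamp2 above 0.05 m), for 0.3 s.
At the end, for the whole second after the job is handed in: Tape on the board along it, hook over the left end (-2 to +5 mm), over 262 mm drawn, lock down over 4 mm; rail within 4 mm of the lip, ends within 10 mm of flush; each clamp present presses over 2 N on rail and shelf, within 16 mm of a mark of its own; at rest (all of step 3 and y of hook_face in the frame of left_end between -0.002 and 0.005 m and z of hook_face in the frame of left_end below -0.0005 m and x of hook_face in the frame of left_end between -0.04 and 0.05 m and y of hook_face in the frame of tape_mouth above 0.262 m and value of joint tape_lock above 0.004 m and z of tape_mid in the frame of shelf between 0.045 and 0.053 m and angle between tape_mid's own z axis and vertical below 0.08 rad and angle between the y axis of tape_mid and the y axis of shelf, either way round below 0.08 rad and x of tape_mid in the frame of shelf between -0.06 and 0.025 m and linear speed of rail below 0.02 m/s); the robot touches nothing.
It fails at once if a mug was shifted by more than 4 cm (distance of any of mug, cup from where it was at the start of the episode above 0.04 m).
Of clamp0, clamp1, clamp2, clamp3 only 3 to 4 are there at a start; the rules pass over those that are not, and their reading is None.
At some moment in a run one of tape may be knocked a few centimetres aside while the robot is not near it.
It also fails if it takes over 208 s, if anything falls off the work surface, if the arm or the gripper's body presses on something with over 40 N, if the wrist force passes 120 N, or if a joint passes its speed limit or range.

ROBOT

A 6-joint arm with a two-finger parallel gripper is mounted at the origin on a cart in front of the work surface, level with it; the furniture and walls round the work are solid. World frame = base frame: x ahead of the robot, y to its left, z up, the work surface at z = 0. Lengths are in m, angles in degrees, forces in N, time in s.
With the tool pointing down it reaches from about 0.4 to 0.825 m from the base axis. Payload 7 kg.
Tool frame: the origin (TCP) lies between the finger pads; the fingertips stand 25 mm ahead of it and the grasp point (between the pads) lies 6 mm ahead of it; z points along the fingers, y is the line along which they close (so a half turn about z gives the same grasp; the last joint's range is limited). The gripper opens to 88 mm and grips with 3 to 60 N. Pads are 19 mm wide; open, the fingers measure 130 mm over their backs; the gripper's body (78 mm by 193 mm) begins 47 mm behind the grasp point.
Start: joints at [91.908, 20.546, 0.682, 0, -70.136, -16.507], TCP at [0.17, 0.653, 0.252] pointing down, gripper open.
Joint ranges: [-176.03, 176.03], [-82.01, 121.73], [-58.28, 71.71], [-173.87, 95.51], [-174.79, -0.11], [-173.66, 173.66]. Speed limits (degrees/s): [136.94, 136.94, 172.46, 180, 180, 180].

INTERFACE

Orientations are given as [roll, pitch, yaw] about the fixed x, y, z axes, in that order (R = Rz(yaw) Ry(pitch) Rx(roll)).
In Python, from plant import r gives the robot as it stands.
- The arm moves only by the shell command python3 -m crank 'ROWS' [FORCE]. ROWS is JSON, a list of rows, each a list of 3 entries, a list of its own where there are three numbers: the turn, a rotation vector about the tool's x, y, z in degrees, then the shift along the tool's x, y, z in cm, then the closure, from -1 (fully open) to 1 (shut). In form: [[[wx, wy, wz], [dx, dy, dz], fingers], ...]. A call has 1 to 8 rows; each row shifts and turns the commanded pose from where the row before left it, along the tool's axes as they then stand; what a row does not reach is not made up. A row lasts 1/10 s, in which the tool goes at most 50 mm and 8.59 degrees, less where a joint would pass 70% of its speed; a pose out of reach is approached as far as the arm can. A call with a gripper value outside its range is refused whole. The fingers move at their own pace and stop on an object; FORCE is the grip in N (left out, the last holds). Time passes only in rows, so rows that do not move let the fingers close. It gives the time, the measured TCP pose, the force, the opening and the grip force at its end, in the units of the state.
- r.get_state(): the state, without advancing time (a new reading comes with each control period).
- r.capture(name): name is "scene" or "top"; returns a dict with "color" (400x640x3 uint8, red, green, blue), "range_z" (400x640 float32, m along the optical axis (not along the pixel's ray), 0 where there is no reading), "intrinsics" (3x3 intrinsics, pixels), "world_from_camera" (4x4, takes a point from camera to world coordinates). Camera axes: x right, y down, z forward; pixel columns grow to the right and rows downward; lengths in m; the calibration is good to about 2 mm. A picture is of the moment at which its call begins.
- r.close_job(): hands the job in; it is judged then, once.
The state is a dict: "time_s": time; "joints": joint angles; "qd": joint speeds; "joint_torque": joint torques, N m; "tcp_pos": TCP position; "eef_rot": TCP orientation; "contact_force": force on the tool from outside, world axes, zero at the start; "moment": the same for the moment, N m; "gripper_width": finger opening in m; "gripper_force": force on a finger pad.
Only numpy, scipy, OpenCV 4.12 (cv2) and the standard library are available. Lean on these libraries where they do the work, as an engineer would, in place of code of your own. Each camera call takes 0.05 s, during which the arm holds its last target. There are 200 camera calls.

## Working session

There is one attempt and no reset: what is moved stays moved. The work goes in short steps, Python scripts to look and compute and a shell command to move; the robot and the scene stay as the last step left them, time stands still between calls to the robot, and variables do not carry over. Pictures are saved under pics/ and viewed, at most 17 in all, crops included, and the job is handed in when it is done.

```bash
ls; mkdir -p pics; cat > h.py <<'E'
import numpy as np, cv2
from plant import r
def cap(n):
    d=r.capture(n); np.savez('%s.npz'%n,**{k:np.array(v) for k,v in d.items()}); return d
def load(n): return dict(np.load('%s.npz'%n))
def cloud(d):
    K=np.array(d['intrinsics']);T=np.array(d['world_from_camera']);z=np.array(d['range_z'])
    v,u=np.mgrid[:z.shape[0],:z.shape[1]]
    P=np.stack([(u-K[0,2])/K[0,0]*z,(v-K[1,2])/K[1,1]*z,z],-1)
    W=P@T[:3,:3].T+T[:3,3]; W[z<=0]=np.nan; return W
def save(img,f): cv2.imwrite('pics/'+f,cv2.cvtColor(img,cv2.COLOR_RGB2BGR))
E
python3 - <<'E'
from h import *
for n in('scene','top'):
    d=cap(n); save(d['color'],n+'0.png'); print(np.array(d['world_from_camera']).round(3).tolist(),np.array(d['intrinsics']).round(1).tolist())
print(r.get_state())
E
```

```text
pics
[[0.571, -0.507, 0.645, -0.344], [-0.821, -0.349, 0.452, -0.574], [-0.004, -0.788, -0.616, 0.96], [0.0, 0.0, 0.0, 1.0]] [[436.7, 0.0, 307.2], [0.0, 436.7, 197.5], [0.0, 0.0, 1.0]]
[[-0.02, -0.994, 0.11, 0.404], [-1.0, 0.02, -0.001, 0.059], [-0.001, -0.11, -0.994, 1.778], [0.0, 0.0, 0.0, 1.0]] [[440.3, 0.0, 319.7], [0.0, 440.3, 201.5], [0.0, 0.0, 1.0]]
{'time_s': 0.1, 'joints': array([ 9.19100173e+01,  2.05867791e+01,  6.40273750e-01, -1.55686387e-02,
       -7.01361326e+01, -1.65078903e+01]), 'qd': array([ 0.02441208, -0.08190647,  0.15496892,  0.05564088, -0.06668643,
       -0.06953471]), 'joint_torque': array([-7.48153343e-04, -5.84164488e+01,  2.93749738e+01,  7.01553851e+00,
        1.01087141e-02, -5.34005301e-05]), 'tcp_pos': array([0.17004546, 0.65283068, 0.2507389 ]), 'eef_rot': array([ 1.79916609e+02, -9.45005964e-03, -1.46031667e+01]), 'contact_force': array([-0.20214311, -0.18292114, -0.12039162]), 'moment': array([ 0.03888449, -0.01309265,  0.00624588]), 'gripper_force': 0.0, 'gripper_width': 0.08788863478208564}
```

View pics/scene0.png

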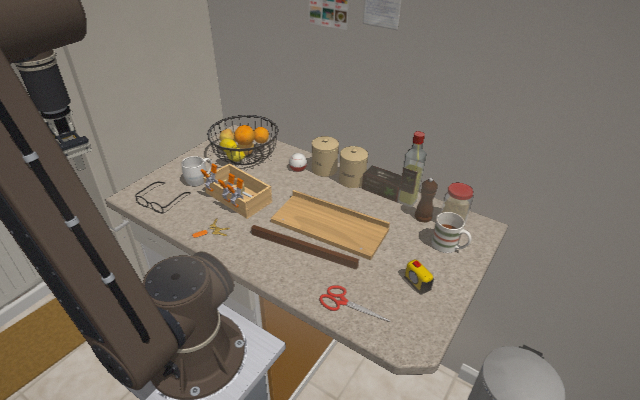

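View pics/top0.png

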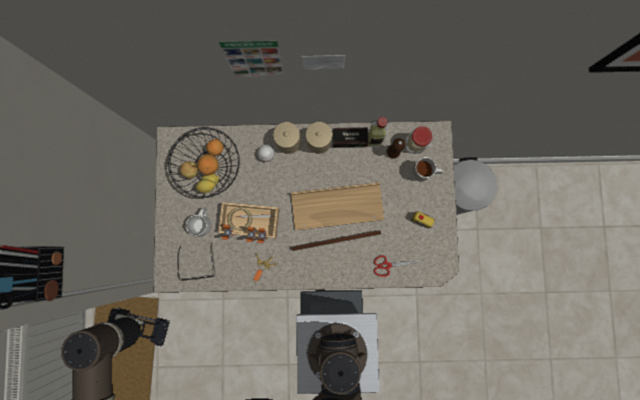

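The scene shows the tote and clamps at (235,188), shelf (330,222), rail (303,247) and tape (419,275). The top view confirms it, with the shelf at (337,206), rail (336,240), tote (248,221) and tape (424,219). Next I'll take crops and fit from the point cloud.

```bash
python3 - <<'E'
from h import *
d=load('scene');W=cloud(d);t=load('top');Wt=cloud(t)
a=cv2.resize(d['color'][150:300,180:450],None,fx=2.9,fy=2.9,interpolation=cv2.INTER_CUBIC)
save(a[:,:790],'c1.png')
b=cv2.resize(t['color'][175:265,210:450],None,fx=3.3,fy=3.3,interpolation=cv2.INTER_CUBIC); save(b,'c2.png')
def rep(n,W,z0,z1,box):
    m=(W[...,2]>z0)&(W[...,2]<z1)&(W[...,0]>box[0])&(W[...,0]<box[1])&(W[...,1]>box[2])&(W[...,1]<box[3])
    p=W[m]; 
    if len(p)<5: print(n,len(p)); return
    c,s,a=cv2.minAreaRect((p[:,:2]*1000).astype(np.float32)); print(n,len(p),np.round(c,1),np.round(s,1),round(a,1),'z',p[:,2].mean().round(4))
for k,w in(('scene',W),('top',Wt)):
    for uv in ([(303,247),(330,222),(420,275),(448,230),(190,170)] if k=='scene' else [(336,240),(337,206),(424,219),(424,169),(196,226)]):
        print(k,uv,w[uv[1],uv[0]].round(3))
E
```

```text
scene (303, 247) [ 0.429 -0.017  0.024]
scene (330, 222) [ 0.579 -0.019  0.018]
scene (420, 275) [ 0.498 -0.362  0.053]
scene (448, 230) [ 0.674 -0.367  0.091]
scene (190, 170) [0.471 0.505 0.081]
top (336, 240) [ 0.443 -0.004  0.032]
top (337, 206) [ 0.579 -0.012  0.014]
top (424, 219) [ 0.517 -0.349  0.059]
top (424, 169) [ 0.717 -0.361  0.05 ]
top (196, 226) [0.511 0.556 0.008]
```

View pics/c1.png

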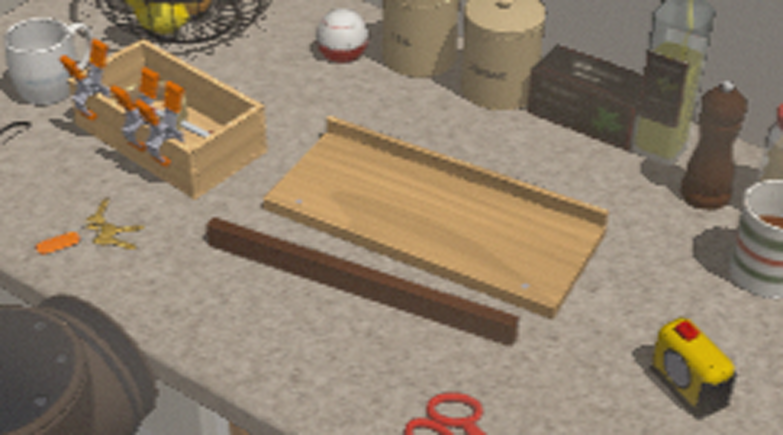

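View pics/c2.png

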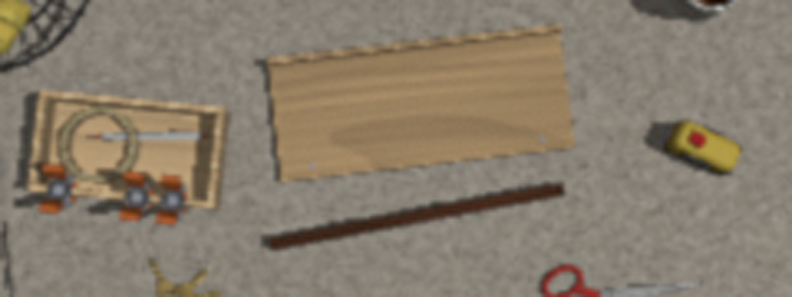

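The crops show three clamps on the near wall, the tape's button towards the left end (so its mouth faces +y), and the rail slightly skewed. I'll fit shapes by height bands.

```bash
python3 - <<'E'
from h import *
d=load('scene');W=cloud(d);t=load('top');Wt=cloud(t)
def rep(n,W,z0,z1,u0,u1,v0,v1,col=None):
    w=W[v0:v1,u0:u1]
    m=(w[...,2]>z0)&(w[...,2]<z1)
    if col is not None: m&=col[v0:v1,u0:u1]
    p=w[m]
    if len(p)<5: print(n,len(p)); return
    c,s,a=cv2.minAreaRect((p[:,:2]*1000).astype(np.float32)); 
    q=p[:,:2]; ev,V=np.linalg.eigh(np.cov(q.T)); ax=V[:,1]; ax=ax*np.sign(ax[1])
    print(n,len(p),'rect',np.round(c,1),np.round(s,1),round(a,2),'mean',(p.mean(0)*1000).round(1),'axis yaw',np.degrees(np.arctan2(-ax[0],ax[1])).round(2))
W0=W[...,2]
print('table z',np.nanmedian(W0[255:275,260:300]),np.nanmedian(Wt[:,:,2][250:260,330:350]))
rgb=d['color'].astype(int);dark=rgb.sum(2)<270
rep('board',W,.012,.023,262,395,185,255,~dark)
rep('lip',W,.030,.045,270,395,185,255,~dark)
rep('rail',W,.026,.040,245,362,222,270,dark)
rep('tape',W,.045,.075,400,440,255,296)
rep('tote',W,.063,.08,205,275,160,215)
rgb=t['color'].astype(int);dark=rgb.sum(2)<240
rep('Tboard',Wt,.008,.026,285,388,180,232,~dark)
rep('Tlip',Wt,.030,.046,285,388,180,232,~dark)
rep('Trail',Wt,.022,.045,285,388,228,252,dark)
rep('Ttape',Wt,.045,.075,408,440,208,232)
rep('Ttote',Wt,.06,.08,210,282,198,242)
# orange pixels of clamps
hsv=cv2.cvtColor(d['color'],cv2.COLOR_RGB2HSV)
m=((hsv[...,0]<14)&(hsv[...,1]>170)&(hsv[...,2]>120)).astype(np.uint8); m[:150]=0;m[230:]=0;m[:,:195]=0;m[:,280:]=0
n,l,s,c=cv2.connectedComponentsWithStats(m)
for i in range(1,n):
    if s[i,4]>=4: print('S',s[i,4],c[i].round(1),(np.nanmedian(W[l==i],0)*1000).round(0))
hsv=cv2.cvtColor(t['color'],cv2.COLOR_RGB2HSV)
m=((hsv[...,0]<14)&(hsv[...,1]>150)&(hsv[...,2]>90)).astype(np.uint8); m[:215]=0;m[250:]=0;m[:,:210]=0;m[:,282:]=0
n,l,s,c=cv2.connectedComponentsWithStats(m)
for i in range(1,n):
    if s[i,4]>=4: print('T',s[i,4],c[i].round(1),(np.nanmedian(Wt[l==i],0)*1000).round(0))
E
```

```text
table z -0.0013725016059631945 -0.0009592403492582058
board 3383 rect [577.5  -8.5] [372.7 349.9] 55.33 mean [572.9 -23.2  16.5] axis yaw 5.19
lip 271 rect [544.4   9. ] [215.9 416.9] 6.05 mean [634.1  -4.5  35.1] axis yaw 5.95
rail 458 rect [437.8  -7.5] [ 20.8 357.8] 9.55 mean [438.5 -15.7  30.1] axis yaw 9.46
tape 338 rect [ 514.4 -354.7] [78.  42.2] 61.58 mean [ 507.9 -356.6   57. ] axis yaw -22.92
tote 435 rect [519.7 368.5] [295.1 140.8] 84.74 mean [512.7 328.   68.8] axis yaw -11.96
Tboard 3095 rect [583.6  -1.2] [393.1 203. ] 87.69 mean [575.7 -12.2  16.8] axis yaw 5.12
Tlip 193 rect [606.8  -9.9] [ 96.1 355. ] 5.72 mean [648.6  -5.2  36.6] axis yaw 5.57
Trail 343 rect [442.1  -3.4] [ 15.6 358.1] 9.59 mean [442.   -2.9  30.9] axis yaw 9.51
Ttape 196 rect [ 519.1 -350. ] [80.5 39.9] 63.5 mean [ 518.  -348.    58.6] axis yaw -26.69
Ttote 386 rect [519.7 339.6] [221.5 136.2] 83.27 mean [525.8 339.5  69.6] axis yaw -6.81
T 24 [226.  226.4] [501. 412. 121.]
T 20 [250.1 228.6] [490. 321. 123.]
T 15 [261.1 229.8] [484. 280. 121.]
T 14 [224.9 237.1] [460. 416. 124.]
T 11 [249.3 239.5] [451. 325. 123.]
T 15 [260.  240.6] [443. 283. 122.]
```

```bash
cat > fit.py <<'E'
from h import *
from scipy.optimize import minimize
S=4
def box(x0,x1,y0,y1,z0,z1): return np.array([[x,y,z] for x in(x0,x1) for y in(y0,y1) for z in(z0,z1)])/1000.
MODELS=dict(shelf=[box(-75,75,-180,180,0,18),box(67,75,-180,180,0,38)],rail=[box(-8,8,-180,180,0,32)],
 tape=[box(-19,19,-40,40,0,61)],tote=[box(-60,60,-110,110,0,70)])
def proj(d,P):
    T=np.linalg.inv(d['world_from_camera']);c=P@T[:3,:3].T+T[:3,3];K=d['intrinsics']
    return np.stack([K[0,0]*c[:,0]/c[:,2]+K[0,2],K[1,1]*c[:,1]/c[:,2]+K[1,2]],1)
def sil(d,boxes,p,zb=0,roi=None):
    c,s=np.cos(p[2]),np.sin(p[2]);R=np.array([[c,-s,0],[s,c,0],[0,0,1]])
    u0,u1,v0,v1=roi;m=np.zeros(((v1-v0)*S,(u1-u0)*S),np.uint8)
    for b in boxes:
        q=(proj(d,b@R.T+[p[0],p[1],zb])+.5-[u0,v0])*S
        cv2.fillConvexPoly(m,np.round(cv2.convexHull(q.astype(np.float32))*16).astype(np.int32),1,shift=4)
    return m
def fit(name,views,p0,zb=0):
    boxes=MODELS[name]
    up=[cv2.resize(m.astype(np.float32),None,fx=S,fy=S,interpolation=cv2.INTER_LINEAR)>.5 for _,m,_ in views]
    def cost(p):
        q=np.array([p[0]/1000,p[1]/1000,np.radians(p[2])]);f=0
        for (d,_,roi),m in zip(views,up):
            s=sil(d,boxes,q,zb,roi)>0; f+=(s^m).sum()/m.sum()
        return f
    r_=minimize(cost,p0,method='Nelder-Mead',options=dict(initial_simplex=np.array(p0)+np.array([[0,0,0],[12,0,0],[0,12,0],[0,0,5]]),xatol=.05,fatol=1e-4))
    return r_.x.round(1),round(r_.fun,3)
E
python3 - <<'E'
from fit import *
d=load('scene');t=load('top');W=cloud(d);Wt=cloud(t)
def mk(d,W,roi,kind):
    u0,u1,v0,v1=roi;c=d['color'][v0:v1,u0:u1];h=cv2.cvtColor(c,cv2.COLOR_RGB2HSV).astype(int);z=W[v0:v1,u0:u1,2]
    if kind=='wood': m=(h[...,1]>75)&(h[...,2]>80)
    if kind=='dark': m=(h[...,1]>75)&(h[...,2]<110)&(z>0.004)
    if kind=='z': m=z>0.006
    m=cv2.morphologyEx(m.astype(np.uint8),cv2.MORPH_CLOSE,np.ones((3,3)))
    n,l,s,_=cv2.connectedComponentsWithStats(m); return l==1+s[1:,4].argmax()
J=[('shelf',(262,400,182,262),(284,392,176,236),'wood',[577,-8,5.5]),('shelf',(262,400,182,262),(284,392,176,236),'z',[577,-8,5.5]),
('rail',(245,364,222,272),(284,388,229,254),'dark',[440,-5,9.5]),('rail',(245,364,222,272),(284,388,229,254),'z',[440,-5,9.5]),
('tape',(400,440,253,298),(405,445,205,235),'z',[519,-350,-27]),]
for n,a,b,k,p in J:
    ma,mb=mk(d,W,a,k),mk(t,Wt,b,k)
    for nm,v in(('S',[(d,ma,a)]),('T',[(t,mb,b)]),('both',[(d,ma,a),(t,mb,b)])): print(n,k,nm,fit(n,v,p))
E
```

```text
shelf wood S (array([576.4, -14.5,   5.4]), np.float64(0.023))
shelf wood T (array([579.7, -11.3,   5.6]), np.float64(0.032))
shelf wood both (array([578.1, -12.8,   5.3]), np.float64(0.07))
shelf z S (array([581. , -13.5,   5.1]), np.float64(0.054))
shelf z T (array([579.9, -11.3,   5.4]), np.float64(0.043))
shelf z both (array([580. , -12.6,   5.4]), np.float64(0.102))
rail dark S (array([439.2,  -6. ,   8.6]), np.float64(0.247))
rail dark T (array([443.1,  -4.1,   9.6]), np.float64(0.283))
rail dark both (array([442.6,  -3.6,   9.5]), np.float64(0.542))
rail z S (array([ 518.6,  -22.1, -173.9]), np.float64(0.436))
rail z T (array([442.4,  -2.9,   9.5]), np.float64(0.229))
rail z both (array([442.6,  -2.7,   9.5]), np.float64(2.045))
tape z S (array([ 515.3, -353.9,  -38. ]), np.float64(0.209))
tape z T (array([ 520.4, -346.5,  -27.5]), np.float64(0.15))
tape z both (array([ 519.1, -349.9,  -31. ]), np.float64(0.424))
```

```bash
cat > go.py <<'E'
import sys,numpy as np
from scipy.spatial.transform import Rotation as Ro
from plant import r
# usage: go.py x y z yaw  (mm, deg; tool down). prints turn and tool-frame shift(cm) after/before turn
s=r.get_state(); p=np.array(s['tcp_pos']); R=Ro.from_euler('xyz',s['eef_rot'],degrees=True)
x,y,z,yaw=map(float,sys.argv[1:5]); G=Ro.from_euler('xyz',[180,0,yaw],degrees=True)
d=np.array([x,y,z])/1000-p
print('t',round(s['time_s'],1),'p',(p*1000).round(1),'rpy',np.round(s['eef_rot'],1),'w',round(s['gripper_width']*1000,1),'gf',round(float(s['gripper_force']),1),'F',np.round(s['contact_force'],1))
print('turn',(R.inv()*G).as_rotvec(degrees=True).round(2),'shift in now axes',R.inv().apply(d*100).round(2),'in goal axes',G.inv().apply(d*100).round(2))
E
python3 -m crank '[[[0,0,8.24],[0,0,0],-1],[[0,0,8.24],[0,0,0],-1],[[0,0,8.24],[0,0,0],-1],[[0,0,8.24],[0,0,0],-1],[[0,0,8.24],[0,0,0],-1],[[0,0,8.24],[0,0,0],-1],[[0,0,8.24],[0,0,0],-1],[[0,0,8.24],[0,0,0],-1]]'
python3 go.py 420 420 250 -80.5; python3 go.py 441 -5 150 -80.5
```

```text
time_s: 0.9
tcp_pos: [0.1701, 0.6529, 0.251]
eef_rot: [180.0, -0.1, -80.9]
contact_force: [-0.0, -0.4, -0.8]
gripper_width: 0.0877
gripper_force: 0.0
t 0.9 p [170.1 652.9 251. ] rpy [ 1.80e+02 -1.00e-01 -8.09e+01] w 87.7 gf 0.0 F [-0.  -0.4 -0.8]
turn [ 0.02 -0.05 -0.36] shift in now axes [ 26.96 -20.98   0.12] in goal axes [ 27.1 -20.8   0.1]
t 0.9 p [170.1 652.9 251. ] rpy [ 1.80e+02 -1.00e-01 -8.09e+01] w 87.7 gf 0.0 F [-0.  -0.4 -0.8]
turn [ 0.02 -0.05 -0.36] shift in now axes [ 69.25 -16.3   10.16] in goal axes [ 69.36 -15.86  10.1 ]
```

```bash
python3 -m crank '[[[0,0,0],[3.4,-2.6,0],-1],[[0,0,0],[3.4,-2.6,0],-1],[[0,0,0],[3.4,-2.6,0],-1],[[0,0,0],[3.4,-2.6,0],-1],[[0,0,0],[3.4,-2.6,0],-1],[[0,0,0],[3.4,-2.6,0],-1],[[0,0,0],[3.4,-2.6,0],-1],[[0,0,0],[3.4,-2.6,0],-1]]' >/dev/null
python3 -m crank '[[[0,0,0],[4.2,0.5,0.8],-1],[[0,0,0],[4.2,0.5,0.8],-1],[[0,0,0],[4.2,0.5,0.8],-1],[[0,0,0],[4.2,0.5,0.8],-1],[[0,0,0],[4.2,0.5,0.8],-1],[[0,0,0],[4.2,0.5,0.8],-1],[[0,0,0],[4.2,0.5,0.8],-1],[[0,0,0],[4.2,0.5,0.8],-1]]' >/dev/null
python3 -m crank '[[[0,0,-0.4],[4.2,0.4,1.5],-1],[[0,0,0],[4.2,0.4,1.5],-1],[[0,0,0],[0,0,0],-1]]' >/dev/null
python3 go.py 441 -5 47 -80.5
```

```text
t 2.8 p [440.1  -7.1 155.4] rpy [179.7  -0.  -80.4] w 87.7 gf 0.0 F [-0.2  0.9  0.2]
turn [ 0.26 -0.04  0.09] shift in now axes [-0.2  -0.17 10.84] in goal axes [-0.2  -0.12 10.84]
```

```bash
python3 -m crank '[[[0,0,0],[-0.2,-0.1,3.0],-1],[[0,0,0],[0,0,3.0],-1],[[0,0,0],[0,0,3.0],-1],[[0,0,0],[0,0,1.8],-1],[[0,0,0],[0,0,0],0.3],[[0,0,0],[0,0,0],1],[[0,0,0],[0,0,0],1],[[0,0,0],[0,0,0],1]]' 20
python3 -m crank '[[[0,0,0],[0,0,0],1],[[0,0,0],[0,0,0],1],[[0,0,0],[0,0,0],1]]' 20
python3 go.py 441 -5 47 -80.5
```

```text
time_s: 3.6
tcp_pos: [0.4437, -0.0004, 0.0507]
eef_rot: [-179.9, 0.0, -80.1]
contact_force: [0.1, 0.1, -0.5]
gripper_width: 0.0611
gripper_force: 0.0
time_s: 3.9
tcp_pos: [0.443, -0.0008, 0.0499]
eef_rot: [-180.0, 0.0, -80.1]
contact_force: [-0.4, 0.3, 0.6]
gripper_width: 0.0373
gripper_force: 0.0
t 3.9 p [443.   -0.8  49.9] rpy [-180.     0.   -80.1] w 37.3 gf 0.0 F [-0.4  0.3  0.6]
turn [-0.04  0.01  0.38] shift in now axes [0.38 0.27 0.29] in goal axes [0.38 0.27 0.29]
```

```bash
python3 -m crank '[[[0,0,0.4],[0.3,0.2,0.2],0.2],[[0,0,0],[0,0,0],1],[[0,0,0],[0,0,0],1],[[0,0,0],[0,0,0],1],[[0,0,0],[0,0,0],1]]' 20
python3 go.py 441 -5 110 -80.5
```

```text
time_s: 4.4
tcp_pos: [0.4414, -0.0041, 0.0475]
eef_rot: [180.0, 0.0, -80.5]
contact_force: [1.4, 0.7, -1.1]
gripper_width: 0.016
gripper_force: 19.9
t 4.4 p [441.4  -4.1  47.5] rpy [180.    0.  -80.5] w 16.0 gf 19.9 F [ 1.4  0.7 -1.1]
turn [ 0.01  0.   -0.02] shift in now axes [ 0.08  0.05 -6.25] in goal axes [ 0.08  0.05 -6.25]
```

```bash
python3 -m crank '[[[0,0,0],[0,0,-2],1],[[0,0,0],[0,0,-2],1],[[0,0,0],[0,0,-2],1],[[0,0,2],[0,-3,0],1],[[0,0,2.1],[0,-3,0],1],[[0,0,0],[0,-3,0],1],[[0,0,0],[0,-3,0],1],[[0,0,0],[0,0,0],1]]' 20
python3 -m crank '[[[0,0,0],[0,0,0],1],[[0,0,0],[0,0,0],1]]' >/dev/null
python3 go.py 621.8 -7.7 67 -84.6
```

```text
time_s: 5.2
tcp_pos: [0.5639, 0.0108, 0.1072]
eef_rot: [-179.9, -0.0, -84.6]
contact_force: [-0.9, 0.3, -1.5]
gripper_width: 0.0157
gripper_force: 19.9
t 5.4 p [559.4  10.1 107.2] rpy [179.9  -0.  -84.6] w 15.6 gf 19.9 F [-0.4 -0.8 -1.5]
turn [ 0.08 -0.01 -0.03] shift in now axes [ 2.36 -6.05  4.01] in goal axes [ 2.36 -6.05  4.02]
```

```bash
python3 -m crank '[[[0,0,0],[0.8,-2,0],1],[[0,0,0],[0.8,-2,0],1],[[0,0,0],[0.8,-2,0],1],[[0,0,0],[0,0,0],1],[[0,0,0],[0,0,1.5],1],[[0,0,0],[0,0,1.5],1],[[0,0,0],[0,0,0.8],1],[[0,0,0],[0,0,0],1]]' 20
python3 -m crank '[[[0,0,0],[0,0,0],1],[[0,0,0],[0,0,0],1]]' >/dev/null
python3 go.py 636.7 -6.3 66 -84.6
python3 - <<'E'
from h import *
d=cap('scene');t=cap('top')
a=cv2.resize(d['color'][170:280,230:420],None,fx=4,fy=4,interpolation=cv2.INTER_CUBIC); save(a,'c3.png')
E
```

```text
time_s: 6.2
tcp_pos: [0.6209, -0.008, 0.0686]
eef_rot: [179.9, -0.0, -84.6]
contact_force: [-0.3, -0.8, -1.6]
gripper_width: 0.0153
gripper_force: 19.9
t 6.4 p [622.9  -7.8  70.5] rpy [-179.9    0.   -84.6] w 15.8 gf 19.9 F [ 0.2 -0.  -1.1]
turn [-0.07  0.01 -0.  ] shift in now axes [-0.01 -1.39  0.45] in goal axes [-0.01 -1.39  0.45]
```

View pics/c3.png

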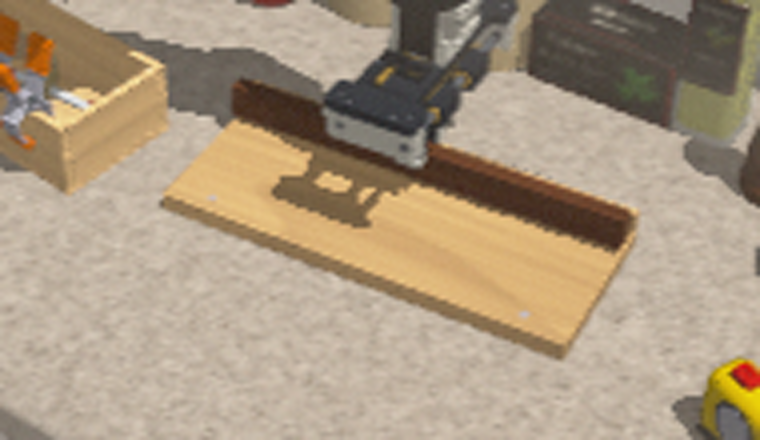

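The rail is held level in front of the lip, nearly flush at both ends (left 235,100; right 625,235). I'll lower it a little and push until it touches the lip.

```bash
python3 -m crank '[[[0,0,0],[0,0,0.35],1],[[0,0,0],[0,-0.4,0],1],[[0,0,0],[0,-0.4,0],1],[[0,0,0],[0,-0.2,0],1],[[0,0,0],[0,-0.2,0],1],[[0,0,0],[0,0,0],1]]' 20
python3 go.py 636.7 -6.3 66 -84.6
```

```text
time_s: 7.1
tcp_pos: [0.6347, -0.0068, 0.066]
eef_rot: [-180.0, -0.0, -84.6]
contact_force: [0.4, -0.4, -1.3]
gripper_width: 0.0156
gripper_force: 19.9
t 7.1 p [634.7  -6.8  66. ] rpy [-180.    -0.   -84.6] w 15.6 gf 19.9 F [ 0.4 -0.4 -1.3]
turn [-0.   -0.   -0.02] shift in now axes [-0.03 -0.2  -0.  ] in goal axes [-0.03 -0.2  -0.  ]
```

```bash
for i in 1; do python3 -m crank '[[[0,0,0],[0,-0.2,0],1],[[0,0,0],[0,0,0],1],[[0,0,0],[0,0,0],1]]' 20 ; done | grep -E 'tcp|contact'
python3 -m crank '[[[0,0,0],[0,-0.2,0],1],[[0,0,0],[0,0,0],1],[[0,0,0],[0,0,0],1]]' 20 | grep -E 'tcp|contact'
python3 -m crank '[[[0,0,0],[0,-0.2,0],1],[[0,0,0],[0,0,0],1],[[0,0,0],[0,0,0],1]]' 20 | grep -E 'tcp|contact'
```

```text
tcp_pos: [0.6364, -0.0066, 0.0661]
contact_force: [-0.0, 0.7, -1.1]
tcp_pos: [0.637, -0.0067, 0.0657]
contact_force: [-5.6, -0.4, 1.8]
tcp_pos: [0.6372, -0.0067, 0.0655]
contact_force: [-11.2, 0.0, 5.9]
```

```bash
python3 -m crank '[[[0,0,0],[0,0.1,0],0.4],[[0,0,0],[0,0.1,0],0.4],[[0,0,0],[0,0,0],0.2],[[0,0,0],[0,0,0],0],[[0,0,0],[0,0,-2],0],[[0,0,0],[0,0,-4],0],[[0,0,0],[0,0,-5],0],[[0,0,0],[0,0,-1],0]]' 20
python3 - <<'E'
from fit import *
d=cap('scene');t=cap('top');W=cloud(d);Wt=cloud(t)
save(np.hstack([cv2.resize(d['color'][170:300,240:450],None,fx=3.7,fy=3.7,interpolation=cv2.INTER_CUBIC)]),'c4.png')
roi=(395,450,198,245);u0,u1,v0,v1=roi
for n,dd,w,roi in(('T',t,Wt,(400,455,195,245)),('S',d,W,(390,450,245,305))):
    u0,u1,v0,v1=roi;q=w[v0:v1,u0:u1];m=(q[...,2]>.045)&(q[...,2]<.08);p=q[m]
    c=dd['color'][v0:v1,u0:u1].astype(int);red=(c[...,0]>110)&(c[...,1]<60)&(c[...,2]<70)&m
    print(n,cv2.minAreaRect((p[:,:2]*1000).astype(np.float32)),'red',red.sum(),(np.nanmedian(q[red],0)*1000).round(1) if red.any() else '')
E
python3 go.py 519 -350 150 -118
```

```text
time_s: 8.8
tcp_pos: [0.6418, -0.0062, 0.1928]
eef_rot: [-179.4, -0.0, -84.6]
contact_force: [0.4, -0.1, 0.2]
gripper_width: 0.0436
gripper_force: 0.0
T ((519.1473999023438, -348.8356018066406), (78.85055541992188, 39.64628601074219), 61.09402084350586) red 10 [ 524.3 -335.2   67.8]
S ((513.9842529296875, -354.869140625), (78.45557403564453, 41.65737533569336), 61.3011474609375) red 26 [ 519.6 -339.2   66.2]
t 8.9 p [640.2  -6.1 189.4] rpy [-179.6    0.   -84.6] w 43.6 gf 0.0 F [-0.4 -0.4 -0.2]
turn [-0.33  0.15 33.4 ] shift in now axes [33.1  15.32  3.82] in goal axes [36.05 -5.44  3.94]
```

View pics/c4.png

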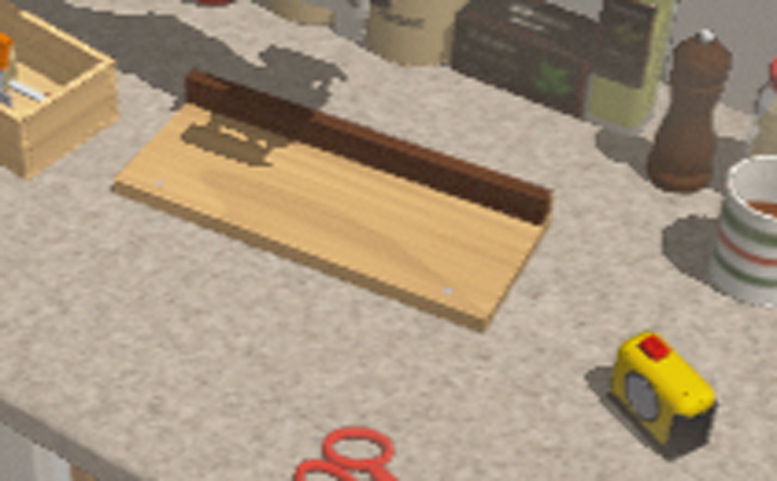

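The rail sits home and flush against the lip, and the tape hasn't moved. Going to the tape next.

```bash
python3 -m crank '[[[0,0,0],[4.1,1.9,0.5],-1],[[0,0,0],[4.1,1.9,0.5],-1],[[0,0,0],[4.1,1.9,0.5],-1],[[0,0,0],[4.1,1.9,0.5],-1],[[0,0,0],[4.1,1.9,0.5],-1],[[0,0,0],[4.1,1.9,0.5],-1],[[0,0,0],[4.1,1.9,0.5],-1],[[0,0,0],[4.1,1.9,0.5],-1]]' >/dev/null
python3 -m crank '[[[0,0,6.9],[0,0,0],-1],[[0,0,6.9],[0,0,0],-1],[[0,0,6.9],[0,0,0],-1],[[0,0,6.9],[0,0,0],-1],[[0,0,6.9],[0,0,0],-1],[[0,0,0],[0,0,0],-1],[[0,0,0],[0,0,0],-1],[[0,0,0],[0,0,0],-1]]' >/dev/null
python3 go.py 516.6 -352 43 -119
```

```text
t 10.5 p [ 517.7 -347.2  145.6] rpy [ 180.   -0. -119.] w 87.5 gf 0.0 F [-1.   0.2 -0.5]
turn [ 0.04 -0.    0.03] shift in now axes [ 0.48 -0.15 10.26] in goal axes [ 0.48 -0.14 10.26]
```

```bash
python3 -m crank '[[[0,0,0],[0.2,-0.1,3.5],-1],[[0,0,0],[0.2,-0.1,3.5],-1],[[0,0,0],[0,0,3.2],-1],[[0,0,0],[0,0,0],-1],[[0,0,0],[0,0,0],1],[[0,0,0],[0,0,0],1],[[0,0,0],[0,0,0],1],[[0,0,0],[0,0,0],1]]' 30 >/dev/null
python3 -m crank '[[[0,0,0],[0,0,0],1],[[0,0,0],[0,0,0],1],[[0,0,0],[0,0,0],1],[[0,0,0],[0,0,0],1]]' 30
python3 go.py 516.6 -352 43 -119
```

```text
time_s: 11.7
tcp_pos: [0.5177, -0.3518, 0.0443]
eef_rot: [-180.0, -0.0, -119.1]
contact_force: [-0.8, 0.4, 2.1]
gripper_width: 0.0378
gripper_force: 29.6
t 11.7 p [ 517.7 -351.8   44.3] rpy [-180.    -0.  -119.1] w 37.8 gf 29.6 F [-0.8  0.4  2.1]
turn [-0.01 -0.   -0.12] shift in now axes [0.08 0.08 0.13] in goal axes [0.08 0.09 0.13]
```

```bash
python3 -m crank '[[[0,0,0],[0,0,-2],1],[[0,0,0],[0,0,-3],1],[[0,0,0],[0,0,-3.5],1],[[0,0,-7],[0,0,0],1],[[0,0,-7],[0,0,0],1],[[0,0,-7],[0,0,0],1],[[0,0,-7],[0,0,0],1],[[0,0,-6.5],[0,0,0],1]]' >/dev/null
python3 -m crank '[[[0,0,0],[0,0,0],1],[[0,0,0],[0,0,0],1]]'
python3 go.py 542.2 136.2 85 -84.6
```

```text
time_s: 12.7
tcp_pos: [0.5171, -0.3514, 0.1283]
eef_rot: [179.9, 0.1, -84.8]
contact_force: [0.7, 1.6, -5.8]
gripper_width: 0.0382
gripper_force: 29.7
t 12.7 p [ 517.1 -351.4  128.3] rpy [ 1.799e+02  1.000e-01 -8.480e+01] w 38.2 gf 29.7 F [ 0.7  1.6 -5.8]
turn [ 0.08  0.05 -0.22] shift in now axes [-48.33  -6.91   4.36] in goal axes [-48.31  -7.09   4.33]
```

```bash
python3 -m crank '[[[0,0,-0.2],[-4,-0.6,0],1],[[0,0,0],[-4,-0.6,0],1],[[0,0,0],[-4,-0.6,0],1],[[0,0,0],[-4,-0.6,0],1],[[0,0,0],[-4,-0.6,0],1],[[0,0,0],[-4,-0.6,0],1],[[0,0,0],[-4,-0.6,0],1],[[0,0,0],[-4,-0.6,0],1]]' >/dev/null
python3 -m crank '[[[0,0,0],[-4,-0.6,0],1],[[0,0,0],[-4,-0.6,0],1],[[0,0,0],[-4,-0.6,0],1],[[0,0,0],[-4,-0.5,0],1],[[0,0,0],[0,0,2],1],[[0,0,0],[0,0,2],1],[[0,0,0],[0,0,0],1],[[0,0,0],[0,0,0],1]]' >/dev/null
python3 go.py 542.2 136.2 64.3 -84.6
python3 - <<'E'
from h import *
d=cap('scene');t=cap('top')
a=cv2.resize(d['color'][175:260,225:345],None,fx=5,fy=5,interpolation=cv2.INTER_CUBIC); save(a,'c5.png')
E
```

```text
t 14.3 p [541.6 132.7  89. ] rpy [179.9  -0.  -84.5] w 37.5 gf 30.0 F [-0.1  0.1 -4.2]
turn [ 0.05 -0.04  0.1 ] shift in now axes [-0.35 -0.09  2.47] in goal axes [-0.34 -0.09  2.47]
```

View pics/c5.png

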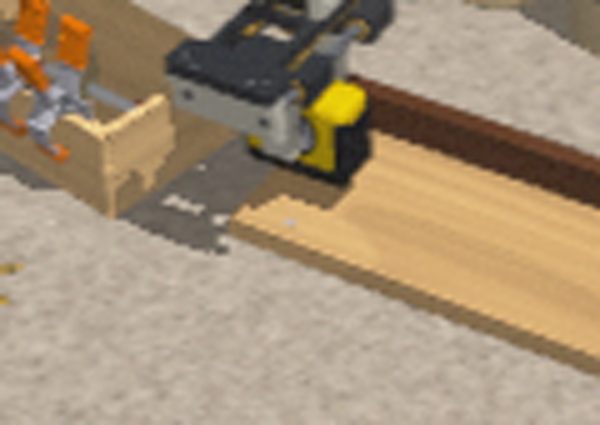

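The tape is held over the left end with its mouth just past it (case corner about 250,155 px). I'll lower it and start drawing the blade.

```bash
python3 -m crank '[[[0,0,0],[-0.4,0,0.5],1],[[0,0,0],[0,0,1],1],[[0,0,0],[0,0,0.9],1],[[0,0,0],[0,0,0],1],[[0,0,0],[0,0,0],1]]'
python3 go.py 542.2 136.2 64.5 -84.6
python3 -m crank '[[[0,0,0],[0.5,0,0],1],[[0,0,0],[0.5,0,0],1],[[0,0,0],[1,0,0],1],[[0,0,0],[1,0,0],1],[[0,0,0],[1,0,0],1],[[0,0,0],[0,0,0],1],[[0,0,0],[0,0,0],1]]'
python3 go.py 568 -143 64.5 -84.6
```

```text
time_s: 14.9
tcp_pos: [0.5411, 0.1366, 0.0645]
eef_rot: [179.9, -0.0, -84.4]
contact_force: [-0.2, 0.1, -4.3]
gripper_width: 0.0377
gripper_force: 30.0
t 14.9 p [541.1 136.6  64.5] rpy [179.9  -0.  -84.4] w 37.7 gf 30.0 F [-0.2  0.1 -4.3]
turn [ 0.06 -0.04  0.18] shift in now axes [ 0.05 -0.1   0.  ] in goal axes [ 0.05 -0.1   0.  ]
time_s: 15.6
tcp_pos: [0.5453, 0.0966, 0.0651]
eef_rot: [-180.0, 0.0, -84.5]
contact_force: [-0.1, 2.1, -4.5]
gripper_width: 0.038
gripper_force: 30.0
t 15.6 p [545.3  96.6  65.1] rpy [-180.     0.   -84.5] w 38.0 gf 30.0 F [-0.1  2.1 -4.5]
turn [-0.    0.    0.13] shift in now axes [24.07  0.05  0.06] in goal axes [ 2.407e+01 -1.000e-02  6.000e-02]
```

Force of about +2 N in y shows the hook is bearing. Drawing out the rest.

```bash
python3 -m crank '[[[0,0,0.1],[2,0,0],1],[[0,0,0],[3,0,0],1],[[0,0,0],[3,0,0],1],[[0,0,0],[3,0,0],1],[[0,0,0],[3,0,0],1],[[0,0,0],[3,0,0],1],[[0,0,0],[3,0,0],1],[[0,0,0],[2,0,0],1]]' >/dev/null
python3 -m crank '[[[0,0,0],[1.5,0,0],1],[[0,0,0],[0.5,0,0],1],[[0,0,0],[0,0,0],1],[[0,0,0],[0,0,0],1]]'
python3 go.py 568.6 -144.5 64.5 -84.6
python3 - <<'E'
from h import *
d=cap('scene');t=cap('top')
a=cv2.resize(d['color'][185:265,250:400],None,fx=5.2,fy=5.2,interpolation=cv2.INTER_CUBIC); save(a,'c6.png')
E
```

```text
time_s: 16.8
tcp_pos: [0.5682, -0.1412, 0.065]
eef_rot: [180.0, 0.0, -84.5]
contact_force: [0.7, 1.8, -5.4]
gripper_width: 0.0378
gripper_force: 30.0
t 16.8 p [ 568.2 -141.2   65. ] rpy [180.    0.  -84.5] w 37.8 gf 30.0 F [ 0.7  1.8 -5.4]
turn [0.01 0.01 0.1 ] shift in now axes [ 0.34 -0.01  0.05] in goal axes [ 0.34 -0.01  0.05]
```

View pics/c6.png

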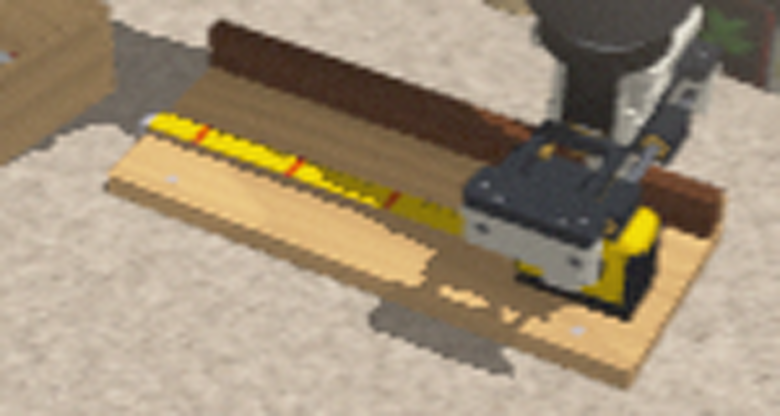

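The blade is out along the board with the hook at the left end (150,122 px) and the 4, 11 and 18 cm marks visible. Setting the case down.

```bash
python3 -m crank '[[[0,0,0],[0.4,0,0],1],[[0,0,0],[0,0,0.2],1],[[0,0,0],[0,0,0.1],1],[[0,0,0],[0,0,0.1],1],[[0,0,0],[0,0,0],1]]'|grep -E 'tcp|cont'
python3 -m crank '[[[0,0,0],[0,0,0.1],1],[[0,0,0],[0,0,0],1],[[0,0,0],[0,0,0],1]]'|grep -E 'tcp|cont'
```

```text
tcp_pos: [0.5688, -0.1462, 0.0623]
contact_force: [-3.0, 0.4, 6.2]
tcp_pos: [0.5688, -0.1463, 0.0622]
contact_force: [-5.1, 1.5, 15.7]
```

```bash
python3 -m crank '[[[0,0,0],[0,0,-0.1],0.05],[[0,0,0],[0,0,0],-0.3],[[0,0,0],[0,0,0],-0.3],[[0,0,0],[0,0,0],-0.3],[[0,0,0],[0,0,-2],-0.3],[[0,0,0],[0,0,-3],-0.3],[[0,0,0],[0,0,-3],0.5],[[0,0,0],[-1.6,0,0],1]]' >/dev/null
python3 -m crank '[[[0,0,0],[0,0,0],1],[[0,0,0],[0,0,0],1],[[0,0,0],[0,0,0],1],[[0,0,0],[0,0,0],1],[[0,0,0],[0,0,0],1],[[0,0,0],[0,0,0],1]]' >/dev/null
python3 go.py 567.3 -130.3 114 -84.6
python3 - <<'E'
from h import *
t=cap('top');d=cap('scene')
a=cv2.resize(d['color'][185:265,250:400],None,fx=5.2,fy=5.2,interpolation=cv2.INTER_CUBIC); save(a,'c7.png')
E
```

```text
t 19.1 p [ 567.  -130.1  140.7] rpy [180.   -0.  -84.5] w 1.5 gf 0.0 F [-0.1  0.5  1.1]
turn [ 0.04 -0.    0.07] shift in now axes [ 0.03 -0.03  2.67] in goal axes [ 0.03 -0.03  2.67]
```

View pics/c7.png

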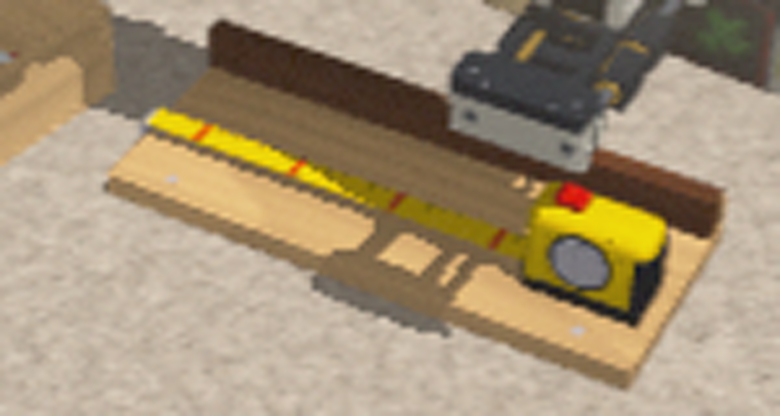

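All four marks show, with 25 cm at (497,237) clear of the case, and the button is up at (572,195). Pressing it now.

```bash
python3 -m crank '[[[0,0,0],[0,0,1.5],1],[[0,0,0],[0,0,1],1],[[0,0,0],[0,0,0.3],1],[[0,0,0],[0,0,0.2],1],[[0,0,0],[0,0,0],1]]'|grep -E 'tcp|cont'
python3 -m crank '[[[0,0,0],[0,0,0.2],1],[[0,0,0],[0,0,0.1],1],[[0,0,0],[0,0,0],1]]'|grep -E 'tcp|cont'
python3 -m crank '[[[0,0,0],[0,0,0.1],1],[[0,0,0],[0,0,0],1],[[0,0,0],[0,0,0],1]]'|grep -E 'tcp|cont'
```

```text
tcp_pos: [0.5672, -0.1299, 0.1112]
contact_force: [0.4, -0.9, 0.6]
tcp_pos: [0.5676, -0.1299, 0.109]
contact_force: [-1.1, 1.1, 5.6]
tcp_pos: [0.5676, -0.1299, 0.1081]
contact_force: [-1.7, 1.4, 7.7]
```

```bash
python3 -m crank '[[[0,0,0],[0,0,0.15],1],[[0,0,0],[0,0,0.15],1],[[0,0,0],[0,0,0],1],[[0,0,0],[0,0,0],1]]'|grep -E 'tcp|cont'
python3 -m crank '[[[0,0,0],[0,0,0.1],1],[[0,0,0],[0,0,0],1],[[0,0,0],[0,0,0],1]]'|grep -E 'tcp|cont'
python3 -m crank '[[[0,0,0],[0,0,0.1],1],[[0,0,0],[0,0,0],1],[[0,0,0],[0,0,0],1]]'|grep -E 'tcp|cont'
```

```text
tcp_pos: [0.568, -0.1299, 0.1062]
contact_force: [-4.4, 1.9, 15.6]
tcp_pos: [0.5683, -0.1299, 0.1061]
contact_force: [-7.1, 3.3, 21.3]
tcp_pos: [0.5687, -0.1298, 0.106]
contact_force: [-9.1, 4.8, 28.2]
```

Locked against its stop. I'll rise, go to the clamps, and check the picture.

```bash
python3 -m crank '[[[0,0,0],[0,0,-1],1],[[0,0,0],[0,0,-3],1],[[0,0,0],[0,0,-4],1],[[0,0,0],[0,0,-4],1],[[0,0,6.2],[0,0,0],0],[[0,0,6.2],[0,0,0],-1],[[0,0,0],[0,0,0],-1],[[0,0,0],[0,0,0],-1]]' >/dev/null
python3 go.py 462.5 280 200 -97
python3 - <<'E'
from h import *
t=cap('top');d=cap('scene');Wt=cloud(t);W=cloud(d)
a=cv2.resize(d['color'][155:265,190:400],None,fx=3.8,fy=3.8,interpolation=cv2.INTER_CUBIC); save(a,'c8.png')
hsv=cv2.cvtColor(t['color'],cv2.COLOR_RGB2HSV)
m=((hsv[...,0]<14)&(hsv[...,1]>150)&(hsv[...,2]>90)).astype(np.uint8); m[:215]=0;m[250:]=0;m[:,:210]=0;m[:,282:]=0
n,l,s,c=cv2.connectedComponentsWithStats(m)
for i in range(1,n):
    if s[i,4]>=4: print('T',s[i,4],c[i].round(1),(np.nanmedian(Wt[l==i],0)*1000).round(0))
E
```

```text
t 22.1 p [ 567.  -129.9  222. ] rpy [180.   -0.  -96.7] w 26.7 gf 0.0 F [-0.4 -1.2  0. ]
turn [ 0.01 -0.    0.26] shift in now axes [-39.48  15.19   2.2 ] in goal axes [-39.41  15.37   2.2 ]
T 24 [225.9 226.4] [501. 412. 121.]
T 6 [250.5 227.7] [492. 319. 126.]
T 15 [225. 237.] [460. 414. 121.]
T 4 [248.5 240. ] [447. 326. 130.]
```

View pics/c8.png

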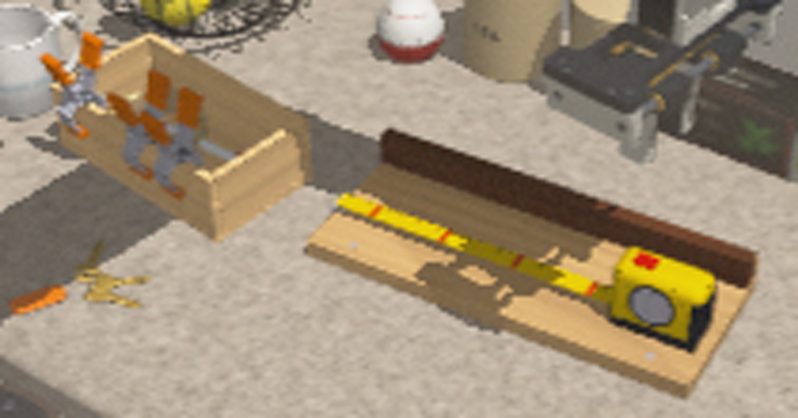

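The tape stands hooked and locked with its button down, and the three clamps are unchanged at about (70,85), (135,125) and (175,140). Going to the nearest one.

```bash
python3 -m crank '[[[0,0,0],[-4,1.5,0],-1],[[0,0,0],[-4,1.5,0],-1],[[0,0,0],[-4,1.5,0],-1],[[0,0,0],[-4,1.5,0],-1],[[0,0,0],[-4,1.5,0],-1],[[0,0,0],[-4,1.5,0],-1],[[0,0,0],[-4,1.5,0],-1],[[0,0,0],[-4,1.5,0],-1]]' >/dev/null
python3 -m crank '[[[0,0,0.2],[-4,1.5,1],-1],[[0,0,0],[-3.5,1.7,1],-1],[[0,0,0],[0,0,0],-1],[[0,0,0],[0,0,0],-1],[[0,0,0],[0,0,0],-1]]' >/dev/null
python3 go.py 462.5 280 126 -97
```

```text
t 23.5 p [464.1 280.1 202.1] rpy [180.   -0.  -97.1] w 87.6 gf 0.0 F [ 1.1 -0.7  0.6]
turn [ 0.   -0.02 -0.08] shift in now axes [0.03 0.15 7.61] in goal axes [0.03 0.15 7.61]
```

```bash
python3 -m crank '[[[0,0,0],[0,0.1,2.6],-1],[[0,0,0],[0,0,2.5],-1],[[0,0,0],[0,0,2.5],-1],[[0,0,0],[0,0,0],-1],[[0,0,0],[0,0,0],0],[[0,0,0],[0,0,0],1],[[0,0,0],[0,0,0],1],[[0,0,0],[0,0,0],1]]' 20 >/dev/null
python3 -m crank '[[[0,0,0],[0,0,0],1],[[0,0,0],[0,0,0],1],[[0,0,0],[0,0,0],1],[[0,0,0],[0,0,0],1],[[0,0,0],[0,0,0],1]]' 20
python3 go.py 462.5 280 126 -97
```

```text
time_s: 24.8
tcp_pos: [0.465, 0.2824, 0.1292]
eef_rot: [-179.7, 0.2, -97.0]
contact_force: [-1.2, -1.0, 16.9]
gripper_width: 0.0228
gripper_force: 20.0
t 24.8 p [465.  282.4 129.2] rpy [-179.7    0.2  -97. ] w 22.8 gf 20.0 F [-1.2 -1.  16.9]
turn [-0.27  0.24 -0.02] shift in now axes [0.27 0.22 0.32] in goal axes [0.27 0.22 0.32]
```

```bash
python3 -m crank '[[[0,0,0],[0,0,-1],1],[[0,0,0],[0,0,-2],1],[[0,0,0],[0,0,-3],1],[[0,0,0],[0,0,-3],1],[[0,0,-6],[0,0,0],1],[[0,0,-6.4],[0,0,0],1],[[0,0,0],[0,0,0],1],[[0,0,0],[0,0,0],1]]' 20
python3 go.py 640.7 -6.8 215 -84.6
python3 - <<'E'
from h import *
t=cap('top');d=cap('scene')
a=cv2.resize(d['color'][130:240,180:330],None,fx=5,fy=5,interpolation=cv2.INTER_CUBIC); save(a,'c9.png')
E
```

```text
time_s: 25.6
tcp_pos: [0.4626, 0.2806, 0.216]
eef_rot: [180.0, -0.0, -84.9]
contact_force: [0.6, 0.4, 0.3]
gripper_width: 0.0226
gripper_force: 20.0
t 25.6 p [462.6 280.6 216. ] rpy [180.   -0.  -84.9] w 22.6 gf 20.0 F [0.6 0.4 0.3]
turn [ 0.03 -0.01 -0.3 ] shift in now axes [ 30.21 -15.18   0.1 ] in goal axes [ 30.29 -15.02   0.1 ]
```

View pics/c9.png

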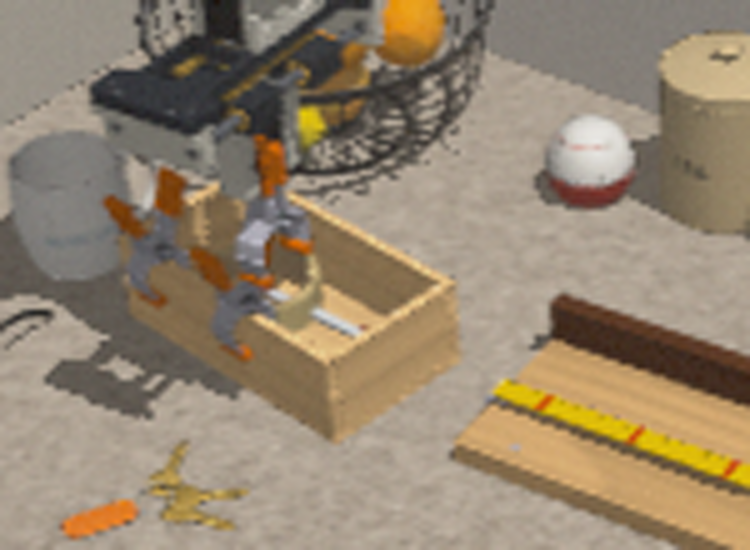

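The clamp is held open and upright, with jaw rolls at about (300,243) and (255,280). I'll measure their heights, then move above the shelf.

```bash
python3 - <<'E'
from h import *
d=load('scene');W=cloud(d);hsv=cv2.cvtColor(d['color'],cv2.COLOR_RGB2HSV)
m=((hsv[...,0]<16)&(hsv[...,1]>150)&(hsv[...,2]>90)).astype(np.uint8); m[:150]=0;m[210:]=0;m[:,:195]=0;m[:,245:]=0
n,l,s,c=cv2.connectedComponentsWithStats(m)
for i in range(1,n):
    if s[i,4]>=4: print(s[i,4],c[i].round(1),(np.nanmedian(W[l==i],0)*1000).round(0),np.nanmin(W[l==i][:,2]).round(3))
E
python3 -m crank '[[[0,0,-0.3],[3.8,-1.9,0],1],[[0,0,0],[3.8,-1.9,0],1],[[0,0,0],[3.8,-1.9,0],1],[[0,0,0],[3.8,-1.9,0],1],[[0,0,0],[3.8,-1.9,0],1],[[0,0,0],[3.8,-1.9,0],1],[[0,0,0],[3.8,-1.8,0],1],[[0,0,0],[3.6,-1.8,0],1]]' 20 >/dev/null
python3 -m crank '[[[0,0,0],[0,0,0],1],[[0,0,0],[0,0,0],1],[[0,0,0],[0,0,0],1]]' 20 >/dev/null
python3 go.py 641.2 -6.9 165 -84.6
```

```text
51 [233.7 162.3] [464. 269. 208.] 0.187
43 [213.6 168.3] [497. 409. 110.] 0.096
30 [204.5 173. ] [455. 408. 116.] 0.095
6 [233.3 179.5] [486. 307. 112.] 0.099
15 [239.1 178.6] [481. 275. 130.] 0.125
38 [221.6 183.1] [445. 318. 117.] 0.017
11 [231.5 185.6] [438. 268. 129.] 0.125
6 [211.2 189.7] [466. 404.  38.] 0.037
9 [228.4 200.2] [458. 313.  38.] 0.034
t 26.8 p [641.   -5.  215.7] rpy [180.    0.  -84.5] w 22.4 gf 20.0 F [-0.9  0.7 -0.3]
turn [0.04 0.   0.14] shift in now axes [ 0.19 -0.01  5.07] in goal axes [ 0.19 -0.    5.07]
```

```bash
python3 -m crank '[[[0,0,0.1],[0.2,0,2],1],[[0,0,0],[0,0,2],1],[[0,0,0],[0,0,1],1],[[0,0,0],[0,0,0],1],[[0,0,0],[0,0,0],1]]' 20 >/dev/null
python3 go.py 641.2 -6.9 117 -84.6
python3 - <<'E'
from h import *
t=cap('top');d=cap('scene')
a=cv2.resize(d['color'][150:240,280:390],None,fx=6,fy=6,interpolation=cv2.INTER_CUBIC); save(a,'c10.png')
E
```

```text
t 27.3 p [641.8  -6.7 166.8] rpy [-180.    -0.   -84.5] w 22.6 gf 20.0 F [-1.4  0.9 -0.5]
turn [-0.03 -0.02  0.14] shift in now axes [0.01 0.07 4.98] in goal axes [0.01 0.07 4.98]
```

View pics/c10.png

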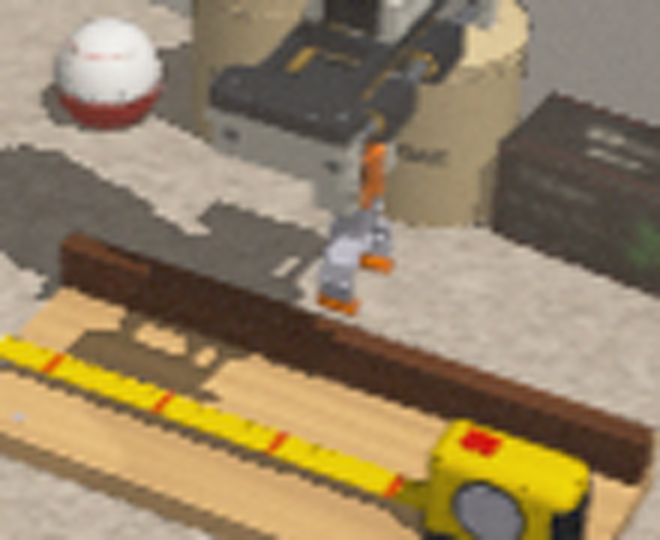

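The clamp's jaws (337,303 and 377,263) straddle the rail line at mid-board. Lowering in two stages with a force check.

```bash
python3 -m crank '[[[0,0,0.1],[0,0.05,0.8],1],[[0,0,0],[0,0,0.8],1],[[0,0,0],[0,0,0.5],1],[[0,0,0],[0,0,0],1],[[0,0,0],[0,0,0],1]]' 20 |grep -E 'tcp|cont'
python3 -m crank '[[[0,0,0],[0,0,0.8],1],[[0,0,0],[0,0,0.8],1],[[0,0,0],[0,0,0.8],1],[[0,0,0],[0,0,0.5],1],[[0,0,0],[0,0,0],1],[[0,0,0],[0,0,0],1]]' 20 |grep -E 'tcp|cont'
```

```text
tcp_pos: [0.6411, -0.0075, 0.1448]
contact_force: [0.5, -0.3, -0.1]
tcp_pos: [0.6411, -0.0074, 0.1159]
contact_force: [-0.8, -1.4, -0.4]
```

```bash
python3 -m crank '[[[0,0,0],[0,0,0],0.4],[[0,0,0],[0,0,0],0.2],[[0,0,0],[0,0,0],0],[[0,0,0],[0,0,0],-0.5],[[0,0,0],[0,0,0],-0.5],[[0,0,0],[0,0,0],-0.5],[[0,0,0],[0,0,0],-0.5]]' 20
python3 -m crank '[[[0,0,0],[0,0,-2],-0.5],[[0,0,0],[0,0,-3],-1],[[0,0,0],[0,0,-3],-1],[[0,0,0],[0,0,-1.5],-1],[[0,0,6.2],[0,0,0],-1],[[0,0,6.2],[0,0,0],-1],[[0,0,0],[0,0,0],-1]]' 20 >/dev/null
python3 go.py 469.5 321.5 200 -97
python3 - <<'E'
from h import *
t=cap('top');d=cap('scene');Wt=cloud(t)
a=cv2.resize(d['color'][150:240,270,None] if 0 else d['color'][150:250,270:400],None,fx=5,fy=5,interpolation=cv2.INTER_CUBIC); save(a,'c11.png')
hsv=cv2.cvtColor(t['color'],cv2.COLOR_RGB2HSV)
m=((hsv[...,0]<14)&(hsv[...,1]>150)&(hsv[...,2]>90)).astype(np.uint8); m[:170]=0;m[250:]=0;m[:,:210]=0;m[:,400:]=0
n,l,s,c=cv2.connectedComponentsWithStats(m)
for i in range(1,n):
    if s[i,4]>=4: print('T',s[i,4],c[i].round(1),(np.nanmedian(Wt[l==i],0)*1000).round(0))
E
```

```text
time_s: 29.2
tcp_pos: [0.6412, -0.0074, 0.1162]
eef_rot: [-180.0, 0.0, -84.6]
contact_force: [-1.2, 0.2, -0.4]
gripper_width: 0.0645
gripper_force: 0.0
t 29.9 p [641.1  -7.4 211.3] rpy [-180.     0.   -97.1] w 88.1 gf 0.0 F [-0.2 -0.2  0.1]
turn [-0.02  0.01 -0.11] shift in now axes [-30.51  21.1    1.13] in goal axes [-30.55  21.04   1.13]
T 13 [336.8 190.3] [630.  -6. 118.]
T 12 [368.  206.5] [ 568. -130.   81.]
T 6 [302.7 215.2] [545. 125.  25.]
T 6 [226.2 225.3] [505. 410. 122.]
T 4 [224.5 238. ] [456. 416. 124.]
```

View pics/c11.png

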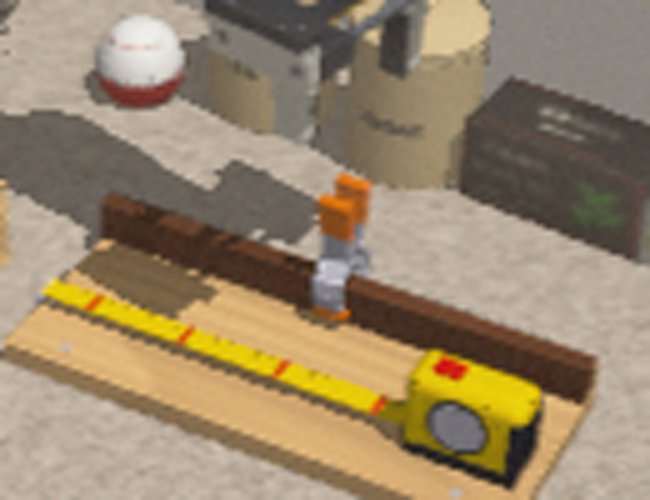

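The first clamp stands upright over lip and rail at 18 cm (332,265). On to the middle clamp.

```bash
python3 -m crank '[[[0,0,0],[-3.8,2.6,0],-1],[[0,0,0],[-3.8,2.6,0],-1],[[0,0,0],[-3.8,2.6,0],-1],[[0,0,0],[-3.8,2.6,0],-1],[[0,0,0],[-3.8,2.6,0],-1],[[0,0,0],[-3.8,2.6,0.2],-1],[[0,0,0],[-3.8,2.7,0.4],-1],[[0,0,0],[-3.9,2.7,0.5],-1]]' >/dev/null
python3 -m crank '[[[0,0,0],[0,0,0],-1],[[0,0,0],[0,0,0],-1],[[0,0,0],[0,0,0],-1]]' >/dev/null
python3 go.py 469.5 321.5 127 -97
```

```text
t 31.1 p [470.1 320.5 200. ] rpy [180.  -0. -97.] w 87.5 gf 0.0 F [-0.1 -0.4  0.1]
turn [ 0.   -0.02  0.05] shift in now axes [-0.09  0.07  7.3 ] in goal axes [-0.09  0.07  7.3 ]
```

```bash
python3 -m crank '[[[0,0,0],[-0.1,0,2.5],-1],[[0,0,0],[0,0,2.5],-1],[[0,0,0],[0,0,2.3],-1],[[0,0,0],[0,0,0],-1],[[0,0,0],[0,0,0],0],[[0,0,0],[0,0,0],1],[[0,0,0],[0,0,0],1],[[0,0,0],[0,0,0],1]]' 20 >/dev/null
python3 -m crank '[[[0,0,0],[0,0,0],1],[[0,0,0],[0,0,0],1],[[0,0,0],[0,0,0],1],[[0,0,0],[0,0,0],1],[[0,0,0],[0,0,0],1]]' 20
python3 -m crank '[[[0,0,0],[0,0,-1],1],[[0,0,0],[0,0,-2],1],[[0,0,0],[0,0,-3],1],[[0,0,0],[0,0,-3],1],[[0,0,-6],[0,0,0],1],[[0,0,-6.4],[0,0,0],1],[[0,0,0],[0,0,0],1],[[0,0,0],[0,0,0],1]]' 20
python3 go.py 634.6 62.8 215 -84.6
python3 - <<'E'
from h import *
t=cap('top');d=cap('scene');W=cloud(d)
hsv=cv2.cvtColor(d['color'],cv2.COLOR_RGB2HSV)
m=((hsv[...,0]<16)&(hsv[...,1]>150)&(hsv[...,2]>90)).astype(np.uint8); m[:145]=0;m[210:]=0;m[:,:195]=0;m[:,245:]=0
n,l,s,c=cv2.connectedComponentsWithStats(m)
for i in range(1,n):
    if s[i,4]>=4: print(s[i,4],c[i].round(1),(np.nanmedian(W[l==i],0)*1000).round(0),np.nanmin(W[l==i][:,2]).round(3))
E
```

```text
time_s: 32.4
tcp_pos: [0.4723, 0.3238, 0.1306]
eef_rot: [-179.7, 0.3, -96.9]
contact_force: [0.3, -1.8, 16.4]
gripper_width: 0.0225
gripper_force: 20.0
time_s: 33.2
tcp_pos: [0.4698, 0.3218, 0.217]
eef_rot: [180.0, -0.0, -84.8]
contact_force: [-0.4, -0.8, -0.9]
gripper_width: 0.0225
gripper_force: 20.0
t 33.2 p [469.8 321.8 217. ] rpy [180.   -0.  -84.8] w 22.5 gf 20.0 F [-0.4 -0.8 -0.9]
turn [ 0.03 -0.02 -0.2 ] shift in now axes [ 27.29 -14.07   0.2 ] in goal axes [ 27.34 -13.97   0.2 ]
53 [225.6 157.4] [473. 310. 205.] 0.187
42 [213.5 168.2] [495. 407. 114.] 0.098
29 [204.4 172.9] [455. 407. 118.] 0.099
17 [230.3 173.9] [487. 317. 131.] 0.03
13 [223.4 180.8] [444. 308. 129.] 0.126
7 [211.4 189.7] [467. 403.  39.] 0.032
```

```bash
python3 -m crank '[[[0,0,-0.2],[3.4,-1.7,0],1],[[0,0,0],[3.4,-1.8,0],1],[[0,0,0],[3.4,-1.7,0],1],[[0,0,0],[3.4,-1.8,0],1],[[0,0,0],[3.4,-1.7,0],1],[[0,0,0],[3.4,-1.8,0],1],[[0,0,0],[3.4,-1.7,0],1],[[0,0,0],[3.4,-1.8,0],1]]' 20 >/dev/null
python3 -m crank '[[[0,0,0],[0,0,2],1],[[0,0,0],[0,0,2],1],[[0,0,0],[0,0,0.8],1],[[0,0,0],[0,0,0],1],[[0,0,0],[0,0,0],1],[[0,0,0],[0,0,0],1]]' 20 >/dev/null
python3 go.py 634.6 62.8 116 -84.6
```

```text
t 34.7 p [636.3  65.3 170.3] rpy [-179.9    0.   -84.4] w 22.6 gf 20.0 F [ 0.   0.3 -1.1]
turn [-0.1   0.01  0.21] shift in now axes [0.23 0.2  5.43] in goal axes [0.23 0.19 5.43]
```

```bash
python3 -m crank '[[[0,0,0.2],[0.2,0.2,0.8],1],[[0,0,0],[0,0,0.8],1],[[0,0,0],[0,0,0.5],1],[[0,0,0],[0,0,0],1],[[0,0,0],[0,0,0],1]]' 20 >/dev/null
python3 go.py 634.6 62.8 116 -84.6
```

```text
t 35.2 p [633.9  62.6 147.8] rpy [180.   -0.  -84.6] w 22.7 gf 20.0 F [-0.5  0.6 -1.2]
turn [ 0.02 -0.01 -0.01] shift in now axes [-0.02 -0.07  3.18] in goal axes [-0.02 -0.07  3.18]
```

```bash
python3 -m crank '[[[0,0,0],[0,-0.05,0.8],1],[[0,0,0],[0,0,0.8],1],[[0,0,0],[0,0,0.8],1],[[0,0,0],[0,0,0.7],1],[[0,0,0],[0,0,0],1],[[0,0,0],[0,0,0],1]]' 20 |grep -E 'tcp|cont'
python3 -m crank '[[[0,0,0],[0,0,0],0.4],[[0,0,0],[0,0,0],0.2],[[0,0,0],[0,0,0],0],[[0,0,0],[0,0,0],-0.5],[[0,0,0],[0,0,0],-0.5],[[0,0,0],[0,0,0],-0.5],[[0,0,0],[0,0,0],-0.5]]' 20 |grep -E 'tcp|cont|width'
python3 -m crank '[[[0,0,0],[0,0,-2],-0.5],[[0,0,0],[0,0,-3],-1],[[0,0,0],[0,0,-3],-1],[[0,0,0],[0,0,-1.5],-1],[[0,0,6.2],[0,0,0],-1],[[0,0,6.2],[0,0,0],-1],[[0,0,0],[0,0,0],-1]]' 20 >/dev/null
python3 go.py 479.5 412.5 200 -97
```

```text
tcp_pos: [0.6344, 0.0626, 0.1168]
contact_force: [0.7, 0.6, -0.5]
tcp_pos: [0.6344, 0.0626, 0.1171]
contact_force: [0.0, 0.9, 0.1]
gripper_width: 0.0644
t 37.2 p [634.4  62.6 212.3] rpy [-180.     0.   -97.1] w 87.6 gf 0.0 F [-0.7  0.4 -0.3]
turn [-0.01  0.01 -0.12] shift in now axes [-32.8   19.7    1.23] in goal axes [-32.84  19.63   1.23]
```

```bash
python3 -m crank '[[[0,0,0],[-4.1,2.4,0],-1],[[0,0,0],[-4.1,2.4,0],-1],[[0,0,0],[-4.1,2.4,0],-1],[[0,0,0],[-4.1,2.5,0],-1],[[0,0,0],[-4.1,2.5,0.2],-1],[[0,0,0],[-4.1,2.5,0.2],-1],[[0,0,0],[-4.1,2.5,0.4],-1],[[0,0,0],[-4.1,2.5,0.4],-1]]' >/dev/null
python3 -m crank '[[[0,0,0],[0,0,0],-1],[[0,0,0],[0,0,0],-1],[[0,0,0],[0,0,0],-1]]' >/dev/null
python3 go.py 479.5 412.5 127 -97
```

```text
t 38.3 p [479.1 411.8 199.9] rpy [180.   -0.  -96.9] w 87.9 gf 0.0 F [ 0.2 -0.8  0.5]
turn [ 0.01 -0.03  0.07] shift in now axes [-0.08 -0.03  7.29] in goal axes [-0.07 -0.03  7.29]
```

```bash
python3 -m crank '[[[0,0,0],[-0.1,0,2.5],-1],[[0,0,0],[0,0,2.5],-1],[[0,0,0],[0,0,2.3],-1],[[0,0,0],[0,0,0],-1],[[0,0,0],[0,0,0],0],[[0,0,0],[0,0,0],1],[[0,0,0],[0,0,0],1],[[0,0,0],[0,0,0],1]]' 20 >/dev/null
python3 -m crank '[[[0,0,0],[0,0,0],1],[[0,0,0],[0,0,0],1],[[0,0,0],[0,0,0],1],[[0,0,0],[0,0,0],1],[[0,0,0],[0,0,0],1]]' 20
python3 -m crank '[[[0,0,0],[0,0,-1],1],[[0,0,0],[0,0,-2],1],[[0,0,0],[0,0,-3],1],[[0,0,0],[0,0,-3],1],[[0,0,-6],[0,0,0],1],[[0,0,-6.4],[0,0,0],1],[[0,0,0],[0,0,0],1],[[0,0,0],[0,0,0],1]]' 20
python3 go.py 628 132.5 215 -84.6
python3 - <<'E'
from h import *
t=cap('top');d=cap('scene');W=cloud(d)
hsv=cv2.cvtColor(d['color'],cv2.COLOR_RGB2HSV)
m=((hsv[...,0]<16)&(hsv[...,1]>150)&(hsv[...,2]>90)).astype(np.uint8); m[:130]=0;m[210:]=0;m[:,:185]=0;m[:,245:]=0
n,l,s,c=cv2.connectedComponentsWithStats(m)
for i in range(1,n):
    if s[i,4]>=4: print(s[i,4],c[i].round(1),(np.nanmedian(W[l==i],0)*1000).round(0),np.nanmin(W[l==i][:,2]).round(3))
a=cv2.resize(d['color'][130:260,170:400],None,fx=3.4,fy=3.4,interpolation=cv2.INTER_CUBIC); save(a,'c12.png')
E
```

```text
time_s: 39.6
tcp_pos: [0.4811, 0.4152, 0.131]
eef_rot: [-179.7, 0.3, -96.9]
contact_force: [-0.8, -1.2, 15.7]
gripper_width: 0.0226
gripper_force: 20.0
time_s: 40.4
tcp_pos: [0.4789, 0.4131, 0.2169]
eef_rot: [180.0, -0.0, -84.8]
contact_force: [-0.4, 0.5, -0.8]
gripper_width: 0.0224
gripper_force: 20.0
t 40.4 p [478.9 413.1 216.9] rpy [180.   -0.  -84.8] w 22.4 gf 20.0 F [-0.4  0.5 -0.8]
turn [ 0.03 -0.02 -0.2 ] shift in now axes [ 29.3  -12.31   0.2 ] in goal axes [ 29.34 -12.21   0.19]
5 [242.6 140.8] [707. 466.  97.] 0.095
48 [207.  147.6] [480. 401. 207.] 0.186
12 [212.8 163.9] [496. 407. 128.] 0.124
9 [205.  170.2] [455. 402. 130.] 0.123
```

View pics/c12.png

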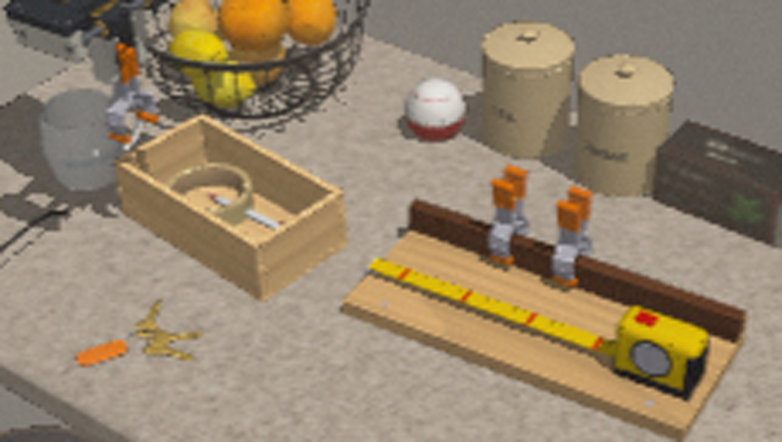

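Two clamps are on at (508,220) and (570,235), the tape is unmoved and the third clamp is held. Placing it at the 4 cm mark.

```bash
python3 -m crank '[[[0,0,-0.2],[3.7,-1.5,0],1],[[0,0,0],[3.7,-1.6,0],1],[[0,0,0],[3.7,-1.5,0],1],[[0,0,0],[3.7,-1.6,0],1],[[0,0,0],[3.7,-1.5,0],1],[[0,0,0],[3.7,-1.5,0],1],[[0,0,0],[3.7,-1.5,0],1],[[0,0,0],[3.4,-1.5,0],1]]' 20 >/dev/null
python3 -m crank '[[[0,0,0],[0,0,2],1],[[0,0,0],[0,0,2],1],[[0,0,0],[0,0,0.8],1],[[0,0,0],[0,0,0],1],[[0,0,0],[0,0,0],1],[[0,0,0],[0,0,0],1],[[0,0,0],[0,0,0],1]]' 20 >/dev/null
python3 go.py 628 132.5 150 -84.6
```

```text
t 42.0 p [629.2 133.9 170.1] rpy [-179.9    0.   -84.4] w 22.9 gf 20.0 F [-0.4  0.3 -1.3]
turn [-0.09  0.03  0.21] shift in now axes [0.13 0.14 2.01] in goal axes [0.13 0.14 2.01]
```

```bash
python3 -m crank '[[[0,0,0.2],[0.1,0.1,0.8],1],[[0,0,0],[0,0,0.8],1],[[0,0,0],[0,0,0.4],1],[[0,0,0],[0,0,0],1],[[0,0,0],[0,0,0],1],[[0,0,0],[0,0,0],1]]' 20 >/dev/null
python3 go.py 628 132.5 116 -84.6
```

```text
t 42.6 p [628.2 132.4 149.3] rpy [-180.    -0.   -84.6] w 22.6 gf 20.0 F [-0.9 -0.7 -1.2]
turn [-0.02 -0.   -0.02] shift in now axes [-0.01  0.02  3.33] in goal axes [-0.01  0.02  3.33]
```

```bash
python3 -m crank '[[[0,0,0],[0,0,0.8],1],[[0,0,0],[0,0,0.8],1],[[0,0,0],[0,0,0.8],1],[[0,0,0],[0,0,0.9],1],[[0,0,0],[0,0,0],1],[[0,0,0],[0,0,0],1]]' 20 |grep -E 'tcp|cont'
python3 -m crank '[[[0,0,0],[0,0,0],0.4],[[0,0,0],[0,0,0],0.2],[[0,0,0],[0,0,0],0],[[0,0,0],[0,0,0],-0.5],[[0,0,0],[0,0,0],-0.5],[[0,0,0],[0,0,0],-0.5],[[0,0,0],[0,0,0],-0.5]]' 20 |grep -E 'tcp|cont|width'
python3 -m crank '[[[0,0,0],[0,0,-2],-0.5],[[0,0,0],[0,0,-3],-0.5],[[0,0,0],[0,0,-3],-0.5],[[0,0,0],[0,0,-3],-0.5],[[0,0,0],[-3,0,-3],-0.5],[[0,0,0],[-4,0,-2],-0.5],[[0,0,0],[-4,0,0],-0.5],[[0,0,0],[0,0,0],-0.5]]' >/dev/null
python3 -m crank '[[[0,0,0],[-4,0,0],-0.5],[[0,0,0],[-4,0,0],-0.5],[[0,0,0],[0,0,0],-0.5]]'
python3 - <<'E'
from h import *
t=cap('top');d=cap('scene');Wt=cloud(t);W=cloud(d)
a=cv2.resize(d['color'][165:265,250:400],None,fx=5.2,fy=5.2,interpolation=cv2.INTER_CUBIC); save(a,'c13.png')
S=np.array([578.4,-13,0]);c,s=np.cos(np.radians(5.4)),np.sin(np.radians(5.4))
for nm,dd,w,v0,v1 in(('T',t,Wt,170,235),('S',d,W,160,265)):
    hsv=cv2.cvtColor(dd['color'],cv2.COLOR_RGB2HSV)
    m=(((hsv[...,0]<14)|(hsv[...,0]>172))&(hsv[...,1]>150)&(hsv[...,2]>90)).astype(np.uint8); m[:v0]=0;m[v1:]=0;m[:,:255]=0;m[:,400:]=0
    n,l,st,cc=cv2.connectedComponentsWithStats(m)
    for i in range(1,n):
        if st[i,4]>=3:
            p=np.nanmedian(w[l==i],0)*1000-S; print(nm,st[i,4],cc[i].round(0),'shelf',np.round([c*p[0]+s*p[1],-s*p[0]+c*p[1],p[2]],0))
E
```

```text
tcp_pos: [0.6279, 0.1323, 0.1156]
contact_force: [0.8, -0.1, -0.8]
tcp_pos: [0.6281, 0.1324, 0.1162]
contact_force: [0.2, 0.0, 0.4]
gripper_width: 0.0641
time_s: 45.0
tcp_pos: [0.6095, 0.3252, 0.275]
eef_rot: [180.0, -0.0, -84.4]
contact_force: [-0.2, -0.0, -0.5]
gripper_width: 0.0655
gripper_force: 0.0
T 11 [336. 184.] shelf [ 74.  -0. 117.]
T 12 [318. 186.] shelf [ 75.  69. 114.]
T 11 [299. 189.] shelf [ 73. 142. 115.]
T 12 [337. 190.] shelf [ 52.   0. 116.]
T 7 [318. 192.] shelf [ 52.  75. 120.]
T 10 [300. 194.] shelf [ 51. 142. 116.]
T 16 [368. 206.] shelf [ -21. -115.   80.]
T 3 [338. 211.] shelf [-21.  -0.  26.]
S 22 [298. 168.] shelf [216. 242.  17.]
S 50 [301. 180.] shelf [ 60. 135. 102.]
S 27 [321. 183.] shelf [ 71.  63. 108.]
S 24 [317. 187.] shelf [ 48.  69. 100.]
S 62 [339. 192.] shelf [ 51.  -5. 105.]
S 3 [347. 208.] shelf [ 55. -39.  51.]
S 4 [288. 210.] shelf [-26. 138.  27.]
S 10 [354. 211.] shelf [ 54. -63.  50.]
S 3 [360. 213.] shelf [ 54. -85.  49.]
S 4 [364. 214.] shelf [ 56. -97.  50.]
S 3 [307. 216.] shelf [-21.  69.  28.]
S 4 [376. 218.] shelf [  57. -138.   47.]
S 4 [326. 223.] shelf [-19.  -2.  28.]
S 17 [360. 223.] shelf [ -25. -118.   79.]
S 5 [345. 230.] shelf [-24. -72.  29.]
```

View pics/c13.png

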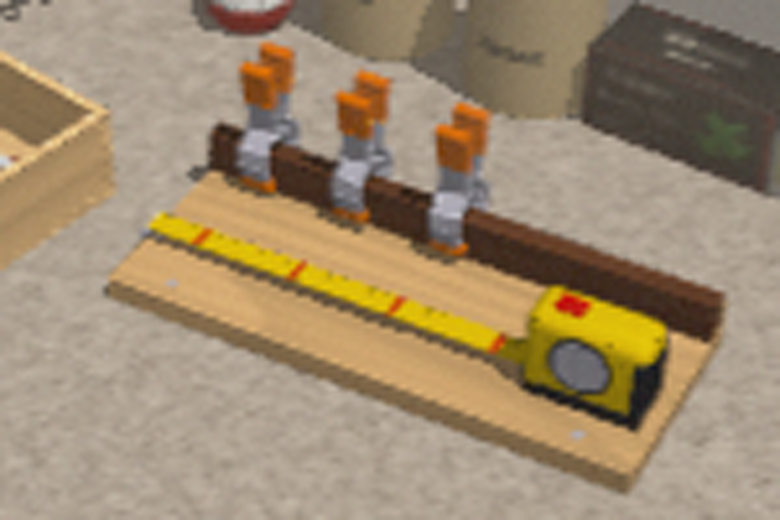

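The three clamps stand at 4, 11 and 18 cm (shelf y 140, 70, 0 mm). The tape is hooked with its marks where they should be, and the button is down. Handing in.

```bash
python3 -c "
from plant import r
print(r.close_job())"
```

```text
the job is handed in; nothing more can be done
None
```

The job is handed in but no verdict came back; in the last camera check the rail was home against the lip, the tape was hooked, drawn out and locked, and all three clamps stood at the 4, 11 and 18 cm marks.

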